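# Shift the sample mixer into third

## Task

The mixer's red-knobbed gear lever stands in the left-hand leg of its H-shaped gate. With a fingertip or the closed fingers, push it to the crossing, across to the right-hand leg, and then forward, away from the robot, fully home in the third slot (green mark, three dots), without dipping into the fourth slot on the way. Push gently, never grip the lever, leave the vials and everything else on the bench where they stand, and finish with the hand clear.

Things in the scene. Friction and masses are not known exactly. Their poses are not given: they have to be found in the camera images.
- mixer: White bench sample mixer, fixed. Sizes in mm. Origin on the bench surface under the gate centre; x forward (away from the operator), y left, z up; turned up to 0.4 rad about z. Body spans x -85 to 225, y +-120, 82 high; an 8 thick aluminium gate plate lies on it, top at 90. Only the lever and the platform's load rise above 120.
- gate (a point): Centre of the H-shaped gate, at plate top (90 mm). Mixer axes. Two legs along x at y = +21 (left) and -21 (right), 15 wide, x -31 to 31, joined at x = 0 by a cross channel 18 wide. Slots: first = left forward (one dot), second = left back (two), third = right forward (three, green), fourth = right back (four). Metal tongues between the legs stop the lever.
- slot3 (a point): Third slot, at plate top: where the 10 mm stick crosses the plate when fully home there; right-hand leg, forward end, by the green mark with three white dots.
- platform (a point): Centre of the mixer's platform surface, 112 mm above the bench, 172 forward of the gate. Spans x +-48, y +-105 about it, rim top 118; carries two loose vials reaching 157 above the bench, standing at least 150 forward of the gate centre.
- knob: Red upright cylindrical knob, dia 28, 44 high, on a steel stick of dia 10. Origin at its centre, z along the stick upward. The stick pivots both ways about a point 10 mm above the bench under the gate; the knob centre is 160 from it (170 above the bench when upright) and sways +-43 in y, +-47 in x. No springs: it stays where left; a push of about 2 N at the knob moves it.
- shift_across (a joint): sideways lean of the lever, rad: positive to the right (mixer -y). -0.27 = left leg, +0.27 = right leg, stops at both. In a leg it has play of about 0.04 rad. Starts in the left leg. Forcing the lever against a stop or tongue, or squeezing it, with over 35 N is too much.
- shift_fore (a joint): lean of the lever along the legs, rad: positive forward (mixer +x), 0 = in line with the cross channel, +0.30 = fully home in the first or third slot, -0.30 = fully home in the second or fourth, stops at both. The lever can cross between the legs only while this lies within about +-0.05. Starts anywhere from -0.27 to +0.27.
- vial_a: small jar-shaped sample vial with blue cap, dia 24, 45 tall, standing loose on the mixer's platform at the back left. Sizes in mm; origin at the centre of its underside, z up.
- vial_b: the same vial with yellow cap, on the platform at the back right. Sizes in mm; origin at the centre of its underside, z up.
- strip_jar: test-strip jar with black cap, dia 46, 105 tall, loose on the bench left of the mixer. Sizes in mm; origin at the centre of its underside, z up.
- beaker: clear open plastic cup, dia 56, 70 tall, loose on the bench right of the mixer. Sizes in mm; origin at the centre of its underside, z up.
- reagent: white reagent bottle, dia 48, 110 tall, loose, far left on the bench. Sizes in mm; origin at the centre of its underside, z up.
- slide_box: green slide box 170 x 85 x 35, loose, far right on the bench. Sizes in mm; origin at the centre of its underside, z up.
- dish: glass dish, dia 84, 14 tall, loose, on the right of the bench. Sizes in mm; origin at the centre of its underside, z up.

How it is judged:
On the way:
1. the lever has come through the crossing into the right-hand leg (value of joint shift_across above 0.17 rad and value of joint shift_fore between -0.17 and 0.14 rad), for 0.1 s.
At the end, for the whole second after the job is handed in: The lever is at rest in the third slot (sideways lean over 0.17 rad to the right, forward lean over 0.255 of 0.30 rad), and all loose things stand upright within 20 mm of where they started (value of joint shift_across above 0.17 rad and value of joint shift_fore above 0.255 rad and velocity of joint shift_fore between -0.05 and 0.05 rad/s and not (distance of vial_a from where it was at the start of the episode above 0.02 m) and not (distance of vial_b from where it was at the start of the episode above 0.02 m) and not (distance of strip_jar from where it was at the start of the episode above 0.02 m) and not (distance of beaker from where it was at the start of the episode above 0.02 m) and not (distance of reagent from where it was at the start of the episode above 0.02 m) and not (distance of slide_box from where it was at the start of the episode above 0.02 m) and not (distance of dish from where it was at the start of the episode above 0.02 m) and not (angle between vial_a's own z axis and vertical above 0.3 rad) and not (angle between vial_b's own z axis and vertical above 0.3 rad) and not (angle between strip_jar's own z axis and vertical above 0.3 rad) and not (angle between beaker's own z axis and vertical above 0.3 rad) and not (angle between reagent's own z axis and vertical above 0.3 rad)); the robot touches nothing.
It fails at once if the lever goes into the fourth slot (right leg, lean back beyond 0.17 rad) (value of joint shift_across above 0.12 rad and value of joint shift_fore below -0.17 rad).
It fails at once if the lever is gripped or forced: over 35 N between the arm or hand and the lever (contact force between the arm and knob above 35 N).
It fails at once if the lever is gripped or forced: over 35 N between the fingers and the lever (contact force between the fingers and knob above 35 N).
It fails at once if a bystander is moved over 20 mm, lifted or tipped (distance of any of vial_a, vial_b, strip_jar, beaker, reagent, slide_box, dish from where it was at the start of the episode above 0.02 m or angle between any of vial_a, vial_b, strip_jar, beaker, reagent's own z axis and vertical above 0.3 rad).
It also fails if it takes over 72 s, if anything falls off the work surface, if the arm or the gripper's body presses on something with over 40 N, if the wrist force passes 120 N, or if a joint passes its speed limit or range.

## Robot

A 6-joint arm with a two-finger parallel gripper is mounted at the origin on the work surface. World frame = base frame: x ahead of the robot, y to its left, z up, the work surface at z = 0. Lengths are in m, angles in rad, forces in N, time in s.
With the tool pointing down it reaches from about 0.3 to 0.875 m from the base axis. Payload 6.4 kg.
Tool frame: the origin (TCP) lies between the finger pads; the fingertips stand 25 mm ahead of it and the grasp point (between the pads) lies 6 mm ahead of it; z points along the fingers, y is the line along which they close (so a half turn about z gives the same grasp; the last joint's range is limited). The gripper opens to 85 mm and grips with 20 to 120 N. Pads are 22 mm wide; open, the fingers measure 114 mm over their backs; the gripper's body (76 mm by 85 mm) begins 54 mm behind the grasp point. The pads swing forward as they close: fully open they stand 13 mm farther back than shut.
Start: joints at [0.909, 0.181, 1.607, -0, 1.354, -0.206], TCP at [0.253, 0.516, 0.256] pointing down, gripper open.
Joint ranges: [-2.99, 2.99], [-0.89, 2.07], [0.3, 2.58], [-1.14, 4.28], [0, 2.63], [-3.12, 3.12]. Speed limits (rad/s): [2.57, 2.57, 3.01, 3.14, 3.14, 3.14].

## Interface

Orientations are given as a unit quaternion [w, x, y, z].
In Python, from bench import ctrl gives the robot as it stands.
- The arm moves only by the tool servo_tool, never from a script. Its argument "series" is text: rows parted by semicolons, each of 7 numbers parted by spaces: the gripper command: -1 is fully open, 1 is shut, values between are in proportion, then the shift along the tool's x, y, z in m, then the turn, a rotation vector about the tool's x, y, z in degrees. A call has 1 to 12 rows; each row is the pose to reach, as a shift and turn from the pose commanded when the call began, along the tool's axes at that moment; what a row does not reach only later rows make up. A row lasts 1/12 s, in which the tool goes at most 41.7 mm and 7.16 degrees, less where a joint would pass 70% of its speed; a pose out of reach is approached as far as the arm can. A call with a gripper value outside its range is refused whole. The fingers move at their own pace and stop on an object; the grip force is fixed at half the most. Time passes only in rows, so rows that repeat a pose let the fingers close. It gives the time, the measured TCP pose, the force, the opening and the grip force at its end, in the units of the state.
- ctrl.get_obs(): the state, without advancing time (a new reading comes with each control period).
- ctrl.camera(name): name is "side" or "top"; returns a dict with "img" (384x512x3 uint8, red, green, blue), "z_map" (384x512 float32, m along the optical axis (not along the pixel's ray), 0 where there is no reading), "fovy" (degrees; the focal length in pixels is half the picture's height over the tangent of half this angle, whatever the lens; pixels are square), "cx", "cy" (the principal point, pixels), "k1" (the pictures are not rectified: a ray, as slopes to the right and down, at radius r is drawn at 1 + k1 r^2 times it, then the intrinsics apply), "extrinsics" (4x4, takes a point from camera to world coordinates). Camera axes: x right, y down, z forward; pixel columns grow to the right and rows downward; lengths in m; the calibration is good to about 2 mm. A picture is of the moment at which its call begins.
- ctrl.hand_in(): hands the job in; it is judged then, once.
The state is a dict: "time_s": time; "q": joint angles; "dq": joint speeds; "joint_efforts": joint torques, N m; "eef_pos": TCP position; "eef_rot": TCP orientation; "wrist_force": force on the tool from outside, world axes, zero at the start; "torque": the same for the moment, N m; "opening": opening from 0.0 (shut) to 1.0 (fully open); "grasp_force": force on a finger pad.
Only numpy, scipy, OpenCV 4.12 (cv2) and the standard library are available. Lean on these libraries where they do the work, as an engineer would, in place of code of your own. Each camera call takes 0.05 s, during which the arm holds its last target. There are 200 camera calls.

## Working session

There is one attempt and no reset: what is moved stays moved. The work goes in short steps, Python scripts to look and compute and a tool call to move; the robot and the scene stay as the last step left them, time stands still between calls to the robot, and variables do not carry over. Pictures are saved under pics/ and viewed, at most 10 in all, crops included, and the job is handed in when it is done.

Besides the shell and the picture viewer there is one more tool, called after "Call:" as a command line: name --argument value ..., lists and objects as JSON in quotes. servo_tool: Moves the arm, as the interface text tells. Its arguments: {"type":"object","properties":{"series":{"type":"string"}},"required":["series"]}

```bash
mkdir -p pics; cat > h.py <<'E'
import numpy as np, cv2
from bench import ctrl
def K(c):
    f=c["img"].shape[0]/2/np.tan(np.radians(c["fovy"])/2)
    return np.array([[f,0,c["cx"]],[0,f,c["cy"]],[0,0,1]]), np.array([c["k1"],0,0,0,0.])
def pix2w(c,u,v,z=None,h=None):
    # z: depth; h: world height plane
    k,d=K(c); s=cv2.undistortPoints(np.array([[[u,v]]],float),k,d)[0,0]
    r=np.array([s[0],s[1],1.]); E=np.array(c["extrinsics"])
    if h is not None:
        w=E[:3,:3]@r; z=(h-E[2,3])/w[2]
    elif z is None: z=c["z_map"][int(round(v)),int(round(u))]
    return E[:3,:3]@(r*z)+E[:3,3]
def save(c,n,crop=None,s=1):
    im=c["img"][:,:,::-1]
    if crop: im=im[crop[1]:crop[3],crop[0]:crop[2]]
    cv2.imwrite("pics/"+n,cv2.resize(im,None,fx=s,fy=s,interpolation=cv2.INTER_CUBIC))
def cloud(c):
    k,d=K(c); H,W=c["z_map"].shape
    u,v=np.meshgrid(np.arange(W),np.arange(H))
    s=cv2.undistortPoints(np.stack([u,v],-1).reshape(-1,1,2).astype(float),k,d).reshape(H,W,2)
    p=np.dstack([s,np.ones((H,W))])*c["z_map"][...,None]
    E=np.array(c["extrinsics"]); return p@E[:3,:3].T+E[:3,3]
E
python3 - <<'E'
from h import *
np.set_printoptions(precision=4,suppress=True)
import pickle
for n in("top","side"):
    c=ctrl.camera(n); pickle.dump(c,open(n+"0.pkl","wb")); save(c,n+"0.png",None,1.5)
    P=cloud(c); im=cv2.cvtColor(c["img"],cv2.COLOR_RGB2HSV)
    m=((im[...,0]<8)|(im[...,0]>172))&(im[...,1]>150)&(im[...,2]>60)&(c["z_map"]>0)
    ys,xs=np.nonzero(m); print(n,m.sum(),xs.min(),xs.max(),ys.min(),ys.max(),np.array(c["extrinsics"])[:3,3])
    q=P[m]; print(np.median(q,0),np.percentile(q,2,0),np.percentile(q,98,0))
o=ctrl.get_obs(); print(o)
E
```

```text
top 745 216 502 29 193 [ 0.3792 -0.0099  1.1683]
[ 0.9732 -0.7847  0.0204] [ 0.5444 -0.8599  0.013 ] [1.0642 0.0908 0.1828]
side 227 127 394 106 177 [-0.1181 -0.969   1.015 ]
[0.5525 0.044  0.1254] [ 0.4691 -0.068   0.0711] [1.0724 0.7827 0.1833]
{'time_s': 0.1, 'q': array([ 0.9087,  0.1815,  1.6079, -0.    ,  1.3538, -0.2063]), 'dq': array([-0.0013, -0.0016, -0.004 , -0.    ,  0.    ,  0.0005]), 'joint_efforts': array([  0.0008, -44.5878, -35.2241,  -0.0003,   0.0041,  -0.    ]), 'eef_pos': array([0.2528, 0.5159, 0.2554]), 'eef_rot': array([-0.0003,  0.2259,  0.9741, -0.0007]), 'wrist_force': array([-0.1138,  0.203 , -0.3517]), 'torque': array([-0.0116,  0.0288,  0.0253]), 'grasp_force': 0.0, 'opening': 0.996739637034021}
```

View pics/top0.png

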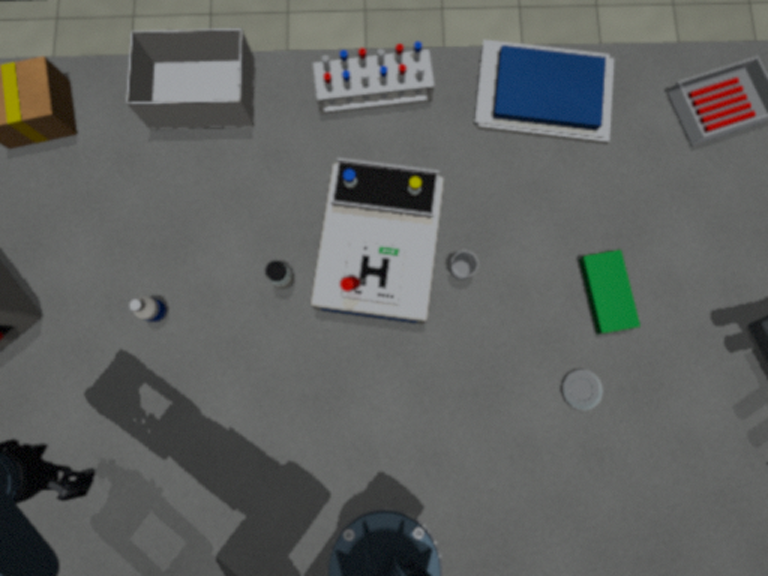

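View pics/side0.png

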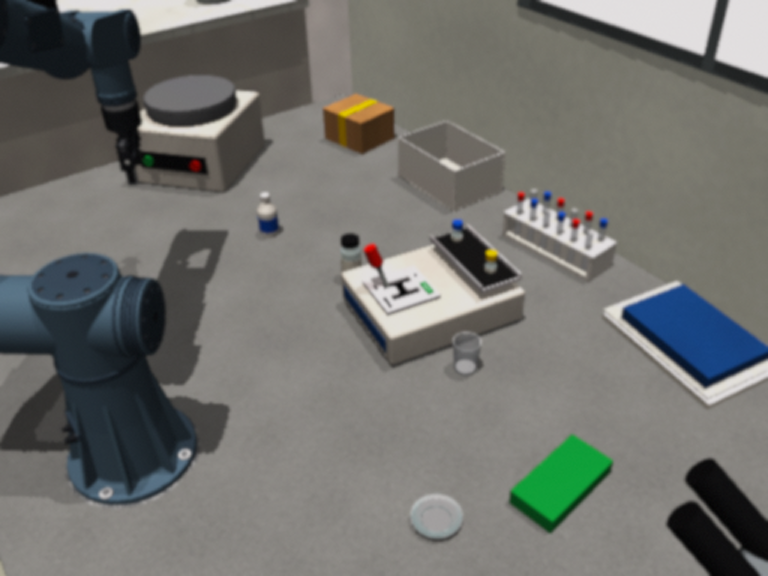

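Top view: the mixer is turned slightly, with the H gate near (374,271) in the 1.5x picture. The red knob is at (349,284), leaning left and back. The strip jar (278,273) and the beaker (462,264) stand on either side.

```bash
python3 - <<'E'
from h import *
import pickle
np.set_printoptions(precision=4,suppress=True)
c=pickle.load(open("top0.pkl","rb")); P=cloud(c); im=c["img"]
save(c,"crop0.png",(205,150,300,220),8)
m=(P[...,2]>.07)&(P[...,2]<.125)&(P[...,0]>.4)&(P[...,0]<.9)&(abs(P[...,1])<.2)
m2=cv2.morphologyEx(m.astype(np.uint8),cv2.MORPH_OPEN,np.ones((5,5)))>0
r=cv2.minAreaRect(P[m2][:,:2].astype(np.float32)); print(r)
yaw=np.radians(r[2]); yaw=(yaw+np.pi/4)%(np.pi/2)-np.pi/4
R=np.array([[np.cos(yaw),-np.sin(yaw)],[np.sin(yaw),np.cos(yaw)]])
print("yaw",yaw,"gate from body",np.array(r[0])-R@[.07,0])
# dark H pixels
g=im.max(2); ys,xs=np.mgrid[165:200,232:268]
mm=g[165:200,232:268]<50
H=np.array([pix2w(c,x,y,h=.088) for x,y in zip(xs[mm],ys[mm])]); print(len(H),H.mean(0), (H.min(0)+H.max(0))/2)
rr=cv2.minAreaRect(H[:,:2].astype(np.float32)); print(rr)
for n,box in (("top",(225,180,240,200)),("side",(238,155,262,185))):
    c=pickle.load(open(n+"0.pkl","rb")); P=cloud(c); hs=cv2.cvtColor(c["img"],cv2.COLOR_RGB2HSV)
    m=((hs[...,0]<8)|(hs[...,0]>172))&(hs[...,1]>130)&(hs[...,2]>60)
    w=np.zeros_like(m); w[box[1]:box[3],box[0]:box[2]]=1; m&=w
    q=P[m]; print(n,m.sum(),q.mean(0),q.min(0),q.max(0))
E
```

```text
((0.6618033051490784, 0.031073108315467834), (0.31063950061798096, 0.3071686923503876), 80.79928588867188)
yaw -0.16058275477737993 gate from body [0.5927 0.0423]
125 [0.5908 0.0047 0.088 ] [0.5889 0.0052 0.088 ]
((0.5902007818222046, 0.005867458879947662), (0.047885119915008545, 0.053498655557632446), 80.55150604248047)
top 89 [0.5512 0.0504 0.176 ] [0.5381 0.0338 0.1178] [0.5657 0.0661 0.1873]
side 118 [0.5507 0.0441 0.1665] [0.5366 0.0319 0.1416] [0.5661 0.0688 0.1857]
```

View pics/crop0.png

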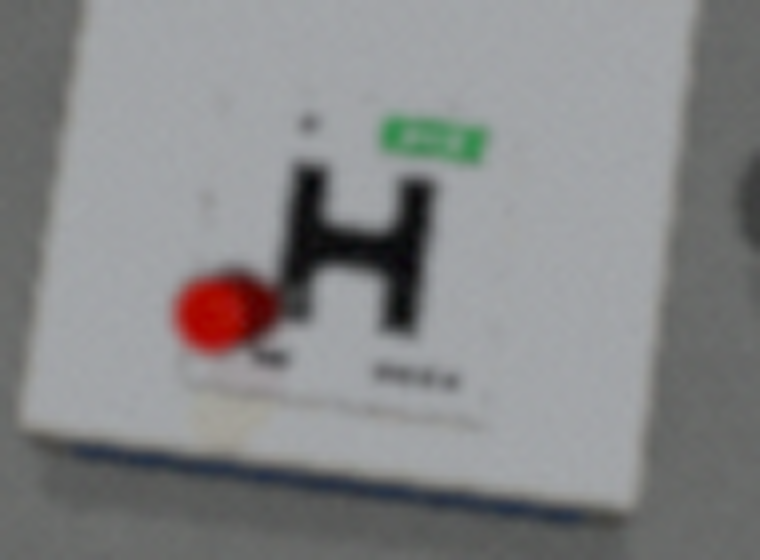

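The enlarged crop shows the H legs cleanly: left (311,165)–(297,318) and right (418,180)–(400,333). The front body corners are at (20,430) and (635,505). The knob top is at about (210,315), left and back in slot two.

```bash
python3 - <<'E'
from h import *
import pickle
np.set_printoptions(precision=4,suppress=True)
c=pickle.load(open("top0.pkl","rb"))
w=lambda x,y,h: pix2w(c,(x+.5)/8-.5+205,(y+.5)/8-.5+150,h=h)[:2]
FL,FR=w(20,430,.082),w(635,505,.082)
print("front",FL,FR,np.linalg.norm(FL-FR)); d=FL-FR; y1=np.arctan2(-d[0],d[1])
L=[w(*p,.09) for p in((311,165),(297,318),(418,180),(400,333))]
print("H",np.mean(L,0),L[0]-L[1],L[2]-L[3],L[0]-L[2])
S=w(690,0,.082)-w(640,460,.082); S2=w(85,0,.082)-w(20,430,.082)
print("yaws",y1,[np.arctan2(v[1],v[0]) for v in (L[0]-L[1],L[2]-L[3],S,S2)])
yaw=y1; R=np.array([[np.cos(yaw),-np.sin(yaw)],[np.sin(yaw),np.cos(yaw)]])
print("gate from front",(FL+FR)/2+R@[.085,0])
g=np.mean(L,0)
k=w(210,315,.185); print("knob top",k,"mixer",R.T@(k-g))
E
```

```text
front [0.5242 0.1342] [ 0.4899 -0.0978] 0.2344716074731939
H [0.5895 0.005 ] [ 0.0592 -0.0064] [ 0.059  -0.0083] [0.0069 0.0407]
yaws -0.14683023650518745 [np.float64(-0.10836102109227097), np.float64(-0.14010438065251876), np.float64(-0.14642890824937244), np.float64(-0.1511237390289477)]
gate from front [0.5912 0.0058]
knob top [0.5489 0.0548] mixer [-0.0474  0.0433]
```

Call:
servo_tool --series "1 -0.01 -0.007 0 0 0 0; 1 -0.035 -0.024 0 0 0 -1; 1 -0.06 -0.042 0 0 0 -3; 1 -0.085 -0.06 0 0 0 -5; 1 -0.11 -0.077 0 0 0 -7; 1 -0.135 -0.094 0 0 0 -9; 1 -0.16 -0.111 0 0 0 -11; 1 -0.185 -0.128 0 0 0 -13; 1 -0.21 -0.146 0 0 0 -15; 1 -0.235 -0.163 0 0 0 -17; 1 -0.26 -0.18 0 0 0 -17.8; 1 -0.275 -0.192 0 0 0 -17.8"

```text
time_s: 1.1
eef_pos: [0.4164, 0.2199, 0.2562]
eef_rot: [0.0, 0.073, 0.997, -0.0]
wrist_force: [0.1, 0.2, 0.5]
opening: 0.002
grasp_force: 0.0
```

Call:
servo_tool --series "1 -0.01 -0.013 0 0 0 0; 1 -0.026 -0.034 0 0 0 0; 1 -0.042 -0.055 0 0 0 0; 1 -0.058 -0.076 0 0 0 0; 1 -0.074 -0.097 0 0 0 0; 1 -0.09 -0.118 0 0 0 0; 1 -0.104 -0.136 0 0 0 0; 1 -0.112 -0.147 0 0 0 0; 1 -0.116 -0.152 0.01 0 0 0; 1 -0.116 -0.152 0.03 0 0 0; 1 -0.116 -0.152 0.055 0 0 0; 1 -0.116 -0.152 0.08 0 0 0"

```text
time_s: 2.1
eef_pos: [0.5078, 0.056, 0.175]
eef_rot: [0.0, 0.072, 0.997, 0.0]
wrist_force: [0.2, 0.1, -0.7]
opening: 0.001
grasp_force: 0.0
```

```bash
cat >> h.py <<'E'
g0=np.array([.590,.005]); yw=-.145; Rm=np.array([[np.cos(yw),-np.sin(yw)],[np.sin(yw),np.cos(yw)]])
def tcp(): return Rm.T@(ctrl.get_obs()["eef_pos"][:2]-g0)
def redknob(c):
    P=cloud(c); hs=cv2.cvtColor(c["img"],cv2.COLOR_RGB2HSV)
    m=((hs[...,0]<8)|(hs[...,0]>172))&(hs[...,1]>130)&(hs[...,2]>60)
    m&=(abs(P[...,0]-.59)<.1)&(abs(P[...,1])<.1)
    q=P[m]; q2=q[q[:,2]>.17]; return m.sum(), q.mean(0), (Rm.T@(q.mean(0)[:2]-g0)), (Rm.T@(q2.mean(0)[:2]-g0) if len(q2) else None), q[:,2].max()
def look(n):
    t=ctrl.camera("top"); s=ctrl.camera("side")
    a=cv2.resize(t["img"][150:220,205:300],None,fx=4,fy=4,interpolation=cv2.INTER_CUBIC)
    b=cv2.resize(s["img"][130:240,200:350],None,fx=2.6,fy=2.6,interpolation=cv2.INTER_CUBIC)
    H=max(a.shape[0],b.shape[0]); a=cv2.copyMakeBorder(a,0,H-a.shape[0],0,0,0); b=cv2.copyMakeBorder(b,0,H-b.shape[0],0,0,0)
    cv2.imwrite("pics/"+n,np.hstack([a,b])[:,:,::-1])
    np.set_printoptions(precision=4,suppress=True)
    print("tcp",tcp()); print("top",redknob(t)); print("side",redknob(s))
E
python3 -c "
from h import *
look('l1.png')"
```

```text
tcp [-0.0922  0.0387]h.py:30: RuntimeWarning: Mean of empty slice.
  q=P[m]; q2=q[q[:,2]>.17]; return m.sum(), q.mean(0), (Rm.T@(q.mean(0)[:2]-g0)), (Rm.T@(q2.mean(0)[:2]-g0) if len(q2) else None), q[:,2].max()
  ret = um.true_divide(
Traceback (most recent call last):
  File "h.py", line 38, in look
    print("tcp",tcp()); print("top",redknob(t)); print("side",redknob(s))
                                    ~~~~~~~^^^
  File "h.py", line 30, in redknob
    q=P[m]; q2=q[q[:,2]>.17]; return m.sum(), q.mean(0), (Rm.T@(q.mean(0)[:2]-g0)), (Rm.T@(q2.mean(0)[:2]-g0) if len(q2) else None), q[:,2].max()
                                                                                                                                     ~~~~~~~~~~^^
ValueError: zero-size array to reduction operation maximum which has no identity
```

View pics/l1.png

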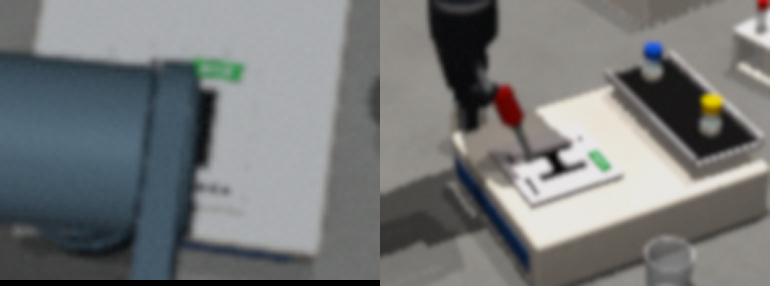

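In the crop, the closed fingers stand directly behind the red knob (side half, 490,110). The arm blocks the top view. Next I push the lever forward.

Call:
servo_tool --series "1 -0.006 0 0 0 0 0; 1 -0.012 0 0 0 0 0; 1 -0.018 0 0 0 0 0; 1 -0.022 0 0 0 0 0; 1 -0.025 0 0 0 0 0; 1 -0.028 0 0 0 0 0; 1 -0.031 0 0 0 0 0; 1 -0.034 0 0 0 0 0; 1 -0.037 0 0 0 0 0; 1 -0.04 0 0 0 0 0; 1 -0.043 0 0 0 0 0; 1 -0.046 0 0 0 0 0"

```text
time_s: 3.2
eef_pos: [0.5541, 0.049, 0.1763]
eef_rot: [-0.0, 0.073, 0.997, -0.0]
wrist_force: [-2.5, 0.4, 2.0]
opening: -0.003
grasp_force: 1.0
```

```bash
python3 - <<'E'
s=open('h.py').read().replace("q=P[m]; q2","q=P[m]\n    if len(q)<5: return None\n    q2"); open('h.py','w').write(s)
from h import *
np.set_printoptions(precision=4,suppress=True)
print(tcp(), redknob(ctrl.camera("side")),ctrl.get_obs()["wrist_force"])
import pickle; print(redknob(pickle.load(open("side0.pkl","rb"))))
E
```

```text
[-0.0419  0.0383] (np.int64(69), array([0.5763, 0.037 , 0.1619]), array([-0.0182,  0.0297]), array([-0.0172,  0.031 ]), np.float64(0.182532692579237)) [-1.3     0.0426  0.7952]
(np.int64(118), array([0.5507, 0.0441, 0.1665]), array([-0.0446,  0.033 ]), array([-0.0469,  0.0378]), np.float64(0.18570337314869811))
```

Call:
servo_tool --series "1 -0.003 0 0 0 0 0; 1 -0.006 0 0 0 0 0; 1 -0.009 0 0 0 0 0; 1 -0.012 0 0 0 0 0; 1 -0.014 0 0 0 0 0; 1 -0.016 0 0 0 0 0; 1 -0.016 0 0 0 0 0"

```text
time_s: 3.83
eef_pos: [0.57, 0.0466, 0.1763]
eef_rot: [0.0, 0.073, 0.997, 0.0]
wrist_force: [-0.7, 0.9, 0.8]
opening: 0.002
grasp_force: 0.8
```

```bash
python3 -c "
from h import *
look('l2.png'); print(ctrl.get_obs()['wrist_force'])"
```

```text
tcp [-0.0261  0.0383]
top None
side (np.int64(68), array([0.5907, 0.0352, 0.1621]), array([-0.0036,  0.03  ]), array([-0.003,  0.031]), np.float64(0.18069310438666042))
[-0.7715 -0.2963  1.2897]
```

View pics/l2.png

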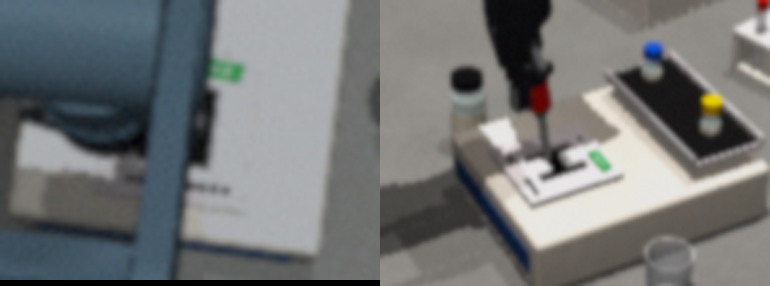

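The lever stands upright along the legs, level with the crossing, with the fingers behind it (side half, 540,95). Next I go around to its left side.

Call:
servo_tool --series "1 0.008 0 0 0 0 0; 1 0.018 0 0 0 0 0; 1 0.022 0.012 0 0 0 0; 1 0.022 0.027 0 0 0 0; 1 0.022 0.041 0 0 0 0; 1 0.02 0.05 0 0 0 0; 1 0.008 0.05 0 0 0 0; 1 -0.006 0.05 0 0 0 0; 1 -0.018 0.05 0 0 0 0; 1 -0.025 0.05 0 0 0 0; 1 -0.025 0.05 0 0 0 0"

```text
time_s: 4.85
eef_pos: [0.6027, 0.0926, 0.1763]
eef_rot: [0.0, 0.073, 0.997, -0.0]
wrist_force: [-0.2, -0.3, 0.3]
opening: -0.003
grasp_force: 0.0
```

```bash
python3 -c "
from h import *
look('l3.png'); print(ctrl.get_obs()['wrist_force'])"
```

```text
tcp [-0.0016  0.0885]
top (np.int64(48), array([0.5835, 0.0398, 0.1929]), array([-0.0115,  0.0335]), array([-0.0131,  0.0355]), np.float64(0.46384336966190476))
side (np.int64(123), array([0.5898, 0.0396, 0.1705]), array([-0.0052,  0.0342]), array([-0.0053,  0.0371]), np.float64(0.19196804656126343))
[-0.2514 -0.6127  0.3987]
```

View pics/l3.png

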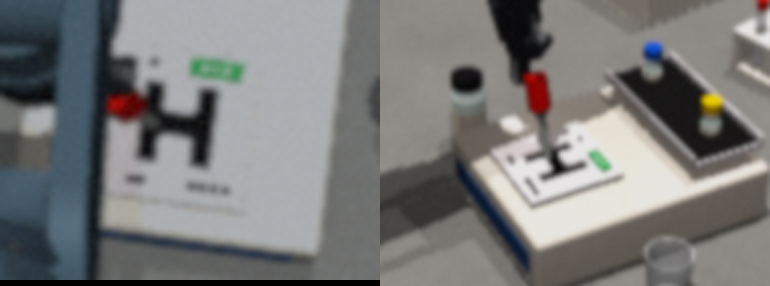

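```bash
python3 - <<'E'
from h import *
c=ctrl.camera("top"); P=cloud(c); hs=cv2.cvtColor(c["img"],cv2.COLOR_RGB2HSV)
m=((hs[...,0]<8)|(hs[...,0]>172))&(hs[...,1]>120)&(hs[...,2]>50); m[:, :225]=0;m[:,245:]=0;m[:165]=0;m[190:]=0
ys,xs=np.nonzero(m); print(xs.min(),xs.max(),ys.min(),ys.max())
for v in (ys.min()-.5,(ys.min()+ys.max())/2,ys.max()+.5):
  print(Rm.T@(pix2w(c,234.5,v,h=.188)[:2]-g0))
E
```

```text
231 241 173 179
[-0.00121421  0.03898637]
[-0.01105591  0.03769828]
[-0.02086378  0.03641472]
```

Call:
servo_tool --series "1 0 -0.005 0 0 0 0; 1 0 -0.01 0 0 0 0; 1 0 -0.014 0 0 0 0; 1 0 -0.017 0 0 0 0; 1 0 -0.02 0 0 0 0; 1 0 -0.022 0 0 0 0; 1 0 -0.024 0 0 0 0; 1 0 -0.026 0 0 0 0; 1 0 -0.028 0 0 0 0"

```text
time_s: 5.75
eef_pos: [0.5976, 0.0648, 0.1764]
eef_rot: [0.0, 0.072, 0.997, 0.0]
wrist_force: [1.1, 3.4, 0.9]
opening: -0.002
grasp_force: 1.2
```

Call:
servo_tool --series "1 0 -0.002 0 0 0 0; 1 0 -0.004 0 0 0 0; 1 0 -0.006 0 0 0 0"

```text
time_s: 6.0
eef_pos: [0.5967, 0.0588, 0.1762]
eef_rot: [-0.0, 0.072, 0.997, -0.0]
wrist_force: [0.5, 2.6, 1.8]
opening: 0.002
grasp_force: 1.1
```

```bash
cat > c.py <<'E'
from h import *
np.set_printoptions(precision=4,suppress=True)
print(tcp(), redknob(ctrl.camera("side")),ctrl.get_obs()["wrist_force"])
E
python3 c.py
```

```text
[-0.0012  0.0542] (np.int64(123), array([0.5872, 0.0223, 0.1741]), array([-0.0053,  0.0167]), array([-0.0051,  0.0192]), np.float64(0.19375746973703645)) [0.1485 3.0016 1.0573]
```

Call:
servo_tool --series "1 0 -0.003 0 0 0 0; 1 0 -0.007 0 0 0 0; 1 0 -0.011 0 0 0 0; 1 0 -0.015 0 0 0 0; 1 0 -0.019 0 0 0 0; 1 0 -0.023 0 0 0 0; 1 0 -0.027 0 0 0 0; 1 0 -0.031 0 0 0 0; 1 0 -0.035 0 0 0 0; 1 0 -0.039 0 0 0 0; 1 0 -0.042 0 0 0 0; 1 0 -0.045 0 0 0 0"

```text
time_s: 7.05
eef_pos: [0.5908, 0.0138, 0.1774]
eef_rot: [0.001, 0.073, 0.997, -0.0]
wrist_force: [1.0, 1.5, 4.7]
opening: 0.0
grasp_force: 2.1
```

```bash
python3 c.py
```

```text
[-0.0005  0.0088] (np.int64(122), array([ 0.5803, -0.0199,  0.1756]), array([-0.006, -0.026]), array([-0.0059, -0.0253]), np.float64(0.19381821740436134)) [-0.1546  2.0443  4.4967]
```

Call:
servo_tool --series "1 0 -0.003 0 0 0 0; 1 0 -0.006 0 0 0 0; 1 0 -0.009 0 0 0 0; 1 0 -0.012 0 0 0 0; 1 0 -0.014 0 0 0 0; 1 0 -0.016 0 0 0 0"

```text
time_s: 7.6
eef_pos: [0.5874, -0.0016, 0.1756]
eef_rot: [-0.001, 0.073, 0.997, 0.0]
wrist_force: [1.1, 2.2, -0.5]
opening: 0.002
grasp_force: 0.9
```

```bash
python3 c.py
```

```text
[-0.0016 -0.0069] (np.int64(121), array([ 0.5774, -0.0362,  0.173 ]), array([-0.0065, -0.0426]), array([-0.0058, -0.0424]), np.float64(0.19139335064645724)) [0.3774 1.6249 0.2801]
```

Call:
servo_tool --series "1 0 -0.001 0 0 0 0; 1 0 -0.002 0 0 0 0; 1 0 -0.003 0 0 0 0"

```text
time_s: 7.9
eef_pos: [0.5871, -0.0043, 0.176]
eef_rot: [-0.0, 0.072, 0.997, 0.0]
wrist_force: [-0.4, 2.5, -1.4]
opening: -0.002
grasp_force: 0.9
```

Call:
servo_tool --series "1 0 -0.001 0 0 0 0; 1 0 -0.002 0 0 0 0"

```text
time_s: 8.07
eef_pos: [0.587, -0.0063, 0.1762]
eef_rot: [-0.0, 0.072, 0.997, 0.0]
wrist_force: [0.7, 3.2, 0.0]
opening: -0.002
grasp_force: 0.8
```

```bash
python3 c.py
```

```text
[-0.0014 -0.0117] (np.int64(120), array([ 0.5772, -0.04  ,  0.1718]), array([-0.0062, -0.0464]), array([-0.0055, -0.0473]), np.float64(0.1904943709808088)) [ 1.2428  1.2491 -1.0837]
```

Call:
servo_tool --series "1 0 0.006 0 0 0 0; 1 0 0.014 0 0 0 0; 1 0.008 0.018 0 0 0 0; 1 0.022 0.018 0 0 0 0; 1 0.036 0.018 0 0 0 0; 1 0.046 0.018 0 0 0 0; 1 0.048 0.008 0 0 0 0; 1 0.048 -0.006 0 0 0 0; 1 0.048 -0.018 0 0 0 0; 1 0.048 -0.026 0 0 0 0; 1 0.048 -0.028 0 0 0 0; 1 0.048 -0.028 0 0 0 0"

```text
time_s: 9.12
eef_pos: [0.5358, -0.0281, 0.1763]
eef_rot: [0.0, 0.073, 0.997, 0.0]
wrist_force: [-0.2, -0.4, 0.3]
opening: -0.0
grasp_force: 0.0
```

```bash
python3 -c "
from h import *
look('l4.png'); print(ctrl.get_obs()['wrist_force'])"
```

```text
tcp [-0.0491 -0.0397]
top None
side (np.int64(105), array([ 0.5755, -0.044 ,  0.1724]), array([-0.0073, -0.0506]), array([-0.0072, -0.053 ]), np.float64(0.23444692803166944))
[ 0.508  -0.8159  0.2919]
```

View pics/l4.png

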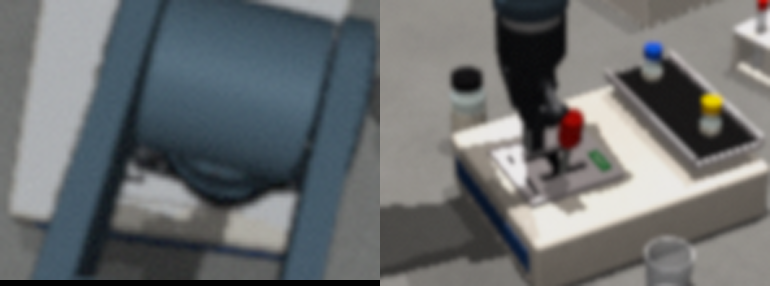

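The lever is in the right-hand leg, level with the crossing (side half, 570,130), with the fingers behind it. Next I push it forward.

Call:
servo_tool --series "1 -0.005 0 0 0 0 0; 1 -0.011 0 0 0 0 0; 1 -0.016 0 0 0 0 0; 1 -0.02 0 0 0 0 0; 1 -0.023 0 0 0 0 0; 1 -0.026 0 0 0 0 0; 1 -0.029 0 0 0 0 0; 1 -0.032 0 0 0 0 0; 1 -0.035 0 0 0 0 0; 1 -0.038 0 0 0 0 0; 1 -0.041 0 0 0 0 0; 1 -0.044 0 0 0 0 0"

```text
time_s: 10.22
eef_pos: [0.5794, -0.0336, 0.1763]
eef_rot: [-0.0, 0.073, 0.997, -0.0]
wrist_force: [-1.7, 0.0, 1.3]
opening: -0.002
grasp_force: 1.1
```

```bash
python3 c.py
```

```text
[-0.0049 -0.0397] (np.int64(71), array([ 0.5991, -0.0483,  0.1682]), array([ 0.0167, -0.0514]), array([ 0.0184, -0.0541]), np.float64(0.21823475661405478)) [-2.2555  0.382   1.4661]
```

Call:
servo_tool --series "1 -0.003 0 0 0 0 0; 1 -0.006 0 0 0 0 0; 1 -0.009 0 0 0 0 0; 1 -0.012 0 0 0 0 0; 1 -0.014 0 0 0 0 0; 1 -0.016 0 0 0 0 0"

```text
time_s: 10.77
eef_pos: [0.595, -0.0358, 0.176]
eef_rot: [-0.0, 0.072, 0.997, 0.0]
wrist_force: [-2.1, 0.3, -1.0]
opening: 0.0
grasp_force: 0.9
```

Call:
servo_tool --series "1 -0.001 0 0 0 0 0; 1 -0.002 0 0 0 0 0; 1 -0.003 0 0 0 0 0"

```text
time_s: 11.02
eef_pos: [0.598, -0.0363, 0.1762]
eef_rot: [-0.0, 0.073, 0.997, -0.0]
wrist_force: [-2.4, 0.2, -1.3]
opening: -0.002
grasp_force: 0.9
```

```bash
python3 c.py
```

```text
[ 0.0139 -0.0397] (np.int64(82), array([ 0.6193, -0.0504,  0.1664]), array([ 0.037 , -0.0505]), array([ 0.0405, -0.0524]), np.float64(0.22068590985754966)) [-2.9169  0.4005 -0.4381]
```

Now 1 mm steps until the stop shows in the force.

Call:
servo_tool --series "1 -0.001 0 0 0 0 0; 1 -0.002 0 0 0 0 0; 1 -0.003 0 0 0 0 0"

```text
time_s: 11.32
eef_pos: [0.601, -0.0367, 0.1763]
eef_rot: [0.0, 0.073, 0.997, -0.0]
wrist_force: [-1.4, 0.0, -1.5]
opening: 0.001
grasp_force: 0.8
```

Call:
servo_tool --series "1 -0.001 0 0 0 0 0; 1 -0.002 0 0 0 0 0"

```text
time_s: 11.48
eef_pos: [0.603, -0.037, 0.1763]
eef_rot: [-0.0, 0.072, 0.997, -0.0]
wrist_force: [-0.7, -0.8, -0.7]
opening: 0.003
grasp_force: 0.8
```

```bash
python3 c.py
```

```text
[ 0.0189 -0.0397] (np.int64(91), array([ 0.6253, -0.0494,  0.164 ]), array([ 0.0428, -0.0487]), array([ 0.0482, -0.049 ]), np.float64(0.1815148180041023)) [-2.2125 -0.9962 -0.8863]
```

Call:
servo_tool --series "1 -0.0005 0 0 0 0 0; 1 -0.001 0 0 0 0 0; 1 -0.001 0 0 0 0 0"

```text
time_s: 11.78
eef_pos: [0.604, -0.0371, 0.1763]
eef_rot: [0.0, 0.072, 0.997, -0.0]
wrist_force: [-2.6, -0.5, 0.5]
opening: 0.002
grasp_force: 0.8
```

Call:
servo_tool --series "1 -0.0005 0 0 0 0 0; 1 -0.001 0 0 0 0 0; 1 -0.001 0 0 0 0 0"

```text
time_s: 12.03
eef_pos: [0.605, -0.0373, 0.1763]
eef_rot: [0.0, 0.073, 0.997, -0.0]
wrist_force: [-1.6, -0.1, -0.6]
opening: 0.001
grasp_force: 0.8
```

```bash
python3 c.py
```

```text
[ 0.0209 -0.0397] (np.int64(89), array([ 0.626 , -0.0507,  0.1645]), array([ 0.0437, -0.0499]), array([ 0.0483, -0.0528]), np.float64(0.21467941634241128)) [-2.4589  1.0222 -0.1107]
```

Call:
servo_tool --series "1 -0.0005 0 0 0 0 0; 1 -0.001 0 0 0 0 0; 1 -0.001 0 0 0 0 0"

```text
time_s: 12.33
eef_pos: [0.6059, -0.0374, 0.1763]
eef_rot: [0.0, 0.073, 0.997, 0.0]
wrist_force: [-1.4, -0.1, -1.4]
opening: 0.001
grasp_force: 0.9
```

Call:
servo_tool --series "1 -0.0005 0 0 0 0 0; 1 -0.0005 0 0 0 0 0"

```text
time_s: 12.5
eef_pos: [0.6063, -0.0374, 0.1762]
eef_rot: [-0.0, 0.072, 0.997, 0.0]
wrist_force: [-2.1, 0.3, 0.1]
opening: -0.005
grasp_force: 1.1
```

Call:
servo_tool --series "1 -0.0005 0 0 0 0 0; 1 -0.001 0 0 0 0 0"

```text
time_s: 12.67
eef_pos: [0.6071, -0.0375, 0.1761]
eef_rot: [-0.0, 0.072, 0.997, 0.0]
wrist_force: [-3.2, 0.4, -0.2]
opening: 0.001
grasp_force: 1.4
```

Call:
servo_tool --series "1 -0.0005 0 0 0 0 0; 1 -0.001 0 0 0 0 0"

```text
time_s: 12.83
eef_pos: [0.6079, -0.0376, 0.176]
eef_rot: [-0.001, 0.072, 0.997, 0.0]
wrist_force: [-3.1, 0.4, -1.0]
opening: -0.001
grasp_force: 1.8
```

```bash
python3 c.py
```

```text
[ 0.0239 -0.0396] (np.int64(87), array([ 0.6289, -0.0503,  0.1634]), array([ 0.0465, -0.0491]), array([ 0.0524, -0.0504]), np.float64(0.20076741460882408)) [-4.165   0.1618 -0.3327]
```

Call:
servo_tool --series "1 -0.0005 0 0 0 0 0; 1 -0.001 0 0 0 0 0; 1 -0.001 0 0 0 0 0"

```text
time_s: 13.13
eef_pos: [0.6089, -0.0377, 0.1759]
eef_rot: [-0.001, 0.072, 0.997, 0.0]
wrist_force: [-5.1, 1.1, -1.4]
opening: 0.003
grasp_force: 2.2
```

Call:
servo_tool --series "1 -0.0005 0 0 0 0 0; 1 -0.001 0 0 0 0 0; 1 -0.001 0 0 0 0 0"

```text
time_s: 13.38
eef_pos: [0.6096, -0.0379, 0.1758]
eef_rot: [-0.001, 0.072, 0.997, 0.0]
wrist_force: [-5.0, 1.3, -1.2]
opening: 0.001
grasp_force: 2.5
```

```bash
python3 c.py
```

```text
[ 0.0256 -0.0396] (np.int64(87), array([ 0.6285, -0.0516,  0.1641]), array([ 0.0462, -0.0504]), array([ 0.0502, -0.0536]), np.float64(0.21404947657494544)) [-6.1439  0.2965 -1.5246]
```

The force now climbs while the knob holds still, so the lever is at its stop. I back the hand away, up and left.

Call:
servo_tool --series "1 0.004 0 0 0 0 0; 1 0.012 0 0 0 0 0; 1 0.025 0 0 0 0 0; 1 0.04 0 0 0 0 0; 1 0.055 0 -0.01 0 0 0; 1 0.07 0 -0.03 0 0 0; 1 0.09 0 -0.055 0 0 0; 1 0.11 0.02 -0.08 0 0 0; 1 0.13 0.045 -0.1 0 0 0; 1 0.145 0.075 -0.11 0 0 0; 1 0.155 0.105 -0.115 0 0 0; 1 0.16 0.135 -0.115 0 0 0"

```text
time_s: 14.43
eef_pos: [0.472, 0.1199, 0.2946]
eef_rot: [0.004, 0.073, 0.997, 0.0]
wrist_force: [0.9, -0.1, 0.7]
opening: -0.003
grasp_force: 0.0
```

Call:
servo_tool --series "1 0.01 0.03 0 0 0 0; 1 0.02 0.06 0 0 0 0; 1 0.03 0.09 0 0 0 0; 1 0.04 0.12 0 0 0 0; 1 0.05 0.15 0 0 0 0; 1 0.055 0.17 0 0 0 0; 1 0.055 0.175 0 0 0 0; 1 0.055 0.175 0 0 0 0"

```text
time_s: 15.1
eef_pos: [0.4426, 0.301, 0.292]
eef_rot: [0.001, 0.071, 0.997, 0.001]
wrist_force: [0.3, -0.4, 1.1]
opening: -0.001
grasp_force: 0.0
```

```bash
python3 -c "
from h import *
look('l5.png'); c=ctrl.camera('top'); save(c,'t5.png'); print(ctrl.get_obs()['eef_pos'])"
```

```text
tcp [-0.1882  0.2698]
top (np.int64(103), array([ 0.6283, -0.0403,  0.1725]), array([ 0.0444, -0.0393]), array([ 0.0484, -0.042 ]), np.float64(0.18529847045334613))
side (np.int64(116), array([ 0.6278, -0.0472,  0.1654]), array([ 0.045 , -0.0462]), array([ 0.0513, -0.0469]), np.float64(0.18384484800301526))
[0.4429 0.2988 0.2916]
```

View pics/l5.png

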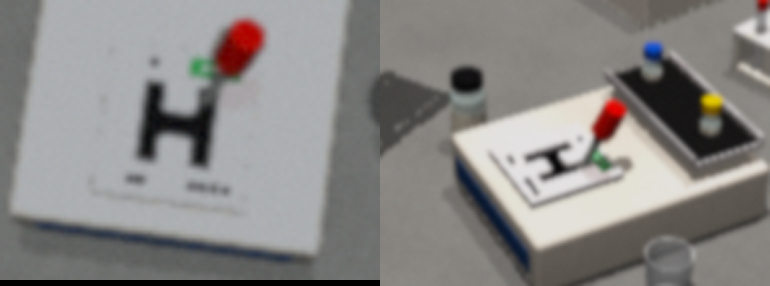

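View pics/t5.png

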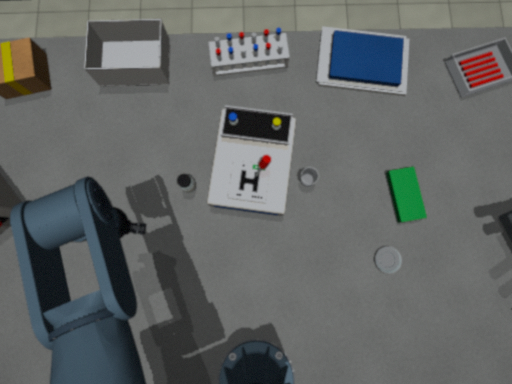

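The lever leans forward and right in the third slot by the green mark, with the knob at (265,160) in the full top view and about 0.30 rad of forward lean. The vials, jar, beaker and the rest are where they were, and the hand is clear.

```bash
python3 -c "
from bench import ctrl
print(ctrl.hand_in())"
```

```text
the job is handed in; nothing more can be done
None
```

The job is handed in, though the hand-in returned no verdict: the camera shows the lever fully home in the third slot, every bystander unmoved to the eye and the hand clear, after about 15 s of robot time with wrist readings at the checks of about 6 N at most.

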